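Start the spindle of the incense board press

TASK

The spindle of the board press only stands loosely in its bronze nut. Take its red knob with a light grip and, gently and without forcing it down or lifting it out, turn it backward (anticlockwise seen from above) until you feel the thread drop, then forward (clockwise) one full turn, following the thread down, so that it is started in the nut. Finish still holding the knob there, upright and still, ready for the shoe to be fitted underneath; leave everything else on the table alone.

Things in the scene. Friction and masses are not known exactly. Their poses are not given: they have to be found in the camera images.
- press: Fixed bench press for drying boards: dark blue base 280 (x) x 420 (y) x 20 mm with a stack of boards and green sticks on it, steel columns 175 mm to either side along y, a crossbeam 56 mm wide along y, top 145 mm above the table (column nuts to 163 mm). Origin on the table under the nut; x to the press's rear, z up. Its place and angle change.
- nut_mouth (a point): Upper end of the thread in the bronze nut (outside 43 mm, bore 22 mm) amid the crossbeam, on its vertical axis, 160 mm above the table; press's axes. Right-hand two-start thread, pitch 6, lead 12 mm per turn. Its two ridges start bluntly here, on the +x and -x sides: a spindle turned backward climbs 12 mm per turn and drops 6 mm, about 0.1 rad past a start, every half turn.
- knob (a point): Centre of the spindle's round red fluted knob, 42 mm in diameter, 28 mm high, white line on its top along the spindle's +x; z up. 50 mm above nut_mouth when about to drop, 44 just after the drop, 32 one turn forward of it. At the start 45 to 49, with 45 to 125 degrees to turn back to the drop. It cracks when pinched with over 35 N; 8 to 15 N is ample (friction about 0.6).
- first_thread (a point): Where the spindle's thread begins: the level of the underside of its two first lugs (on the spindle's +x and -x sides), on the axis, 50 mm under the knob's centre. Level with nut_mouth, and spindle x parallel to nut x, just before the drop. Friction keeps the spindle where it is left in the thread; more than 45 N of push or pull between spindle and nut hurts the thread.
- nose (a point): Lower end of the spindle, a plain 20 mm steel nose, 84 mm under the knob's centre. The spindle is loose, weighs about 0.3 kg and has about 1 mm of side play in the nut; one turn after the drop the nose is still 20 mm clear of the steel pad under it.
- shoe: Loose steel pressure shoe, 48 mm disc 20 mm high, on the table behind the press; origin at its underside. Leave it.
- grease_tin: Loose yellow tin, 60 mm diameter, 38 mm high, on the table behind the press; origin at its underside. Leave it.
- bundle0: Loose bundle of green incense sticks with paper bands, 150 x 29 mm, on the board stack at the left; origin at its underside. Leave it.
- bundle1: A second bundle like bundle0. Leave it.
- bundle2: A third bundle like bundle0. Leave it.
- brush: Loose wooden brush, 180 mm, on the dark green mat at the right. Leave it.
- dish: White dish, 100 mm wide and 30 mm high, on the scale's pan at the right; origin at its underside. Leave it.

How it is judged:
By the outcome, as a careful person would: the job done as asked, in the order asked, and still so for the second after the job is handed in, while the arm keeps its last pose, push and grip.
It also fails if it takes over 61 s, if anything falls off the work surface, if the arm or the gripper's body presses on something with over 40 N, if the wrist force passes 120 N, or if a joint passes its speed limit or range.

ROBOT

A 6-joint arm with a two-finger parallel gripper is mounted at the origin on the work surface. World frame = base frame: x ahead of the robot, y to its left, z up, the work surface at z = 0. Lengths are in mm, angles in rad, forces in N, time in s.
With the tool pointing down it reaches from about 275 to 1000 mm from the base axis. Payload 8.4 kg.
Tool frame: the origin (TCP) lies between the finger pads; the fingertips stand r.tips_ahead ahead of it and the grasp point (between the pads) lies 6 mm ahead of it (r.tips_ahead is the distance from the TCP to the fingertips, in mm); z points along the fingers, y is the line along which they close (so a half turn about z gives the same grasp; the last joint's range is limited). The gripper opens to 85 mm and grips with 20 to 120 N. Pads are 22 mm wide; open, the fingers measure 114 mm over their backs; the gripper's body (76 mm by 85 mm) begins 54 mm behind the grasp point. The pads swing forward as they close: fully open they stand 13 mm farther back than shut.
Start: joints at [-1.14, 0.353, 1.633, -0, 1.155, -0.002], TCP at [262.133, -567.375, 256.281] pointing down, gripper open.
Joint ranges: [-2.63, 2.63], [-0.92, 2.1], [0.06, 2.66], [-1.3, 4.44], [0, 2.69], [-3.02, 3.02]. Speed limits (rad/s): [2.22, 2.22, 2.79, 3.14, 3.14, 3.14].

INTERFACE

Orientations are given as [roll, pitch, yaw] about the fixed x, y, z axes, in that order (R = Rz(yaw) Ry(pitch) Rx(roll)).
In Python, from rig import r gives the robot as it stands.
- The arm moves only by the tool carry_out, never from a script. Its arguments are lists of equal length, an entry for each row: "delta_pos": the shift along the tool's x, y, z in m, a list of three; "rot": the turn, a rotation vector about the tool's x, y, z in degrees, a list of three. A call has 1 to 8 rows; each row is the pose to reach, as a shift and turn from the pose commanded when the call began, along the tool's axes at that moment; what a row does not reach only later rows make up. A row lasts 1/8 s, in which the tool goes at most 62.5 mm and 10.7 degrees, less where a joint would pass 70% of its speed; a pose out of reach is approached as far as the arm can. A call with a gripper value outside its range is refused whole. "claw" is the finger opening in m, from 0 to 0.0854, set as the call begins (left out, the last holds). The fingers move at their own pace and stop on an object; "grip_force" is the grip in N (left out, the last holds). Time passes only in rows, so rows that repeat a pose let the fingers close. It gives the time, the measured TCP pose, the force, the opening and the grip force at its end, in the units of the state.
- r.sense(): the state, without advancing time (a new reading comes with each control period).
- r.grab_frame(name): name is "side" or "top" or "wrist"; returns the picture (420x560x3 uint8, blue, green, red); there is no depth.
- r.camera_info(name): a dict with "fx", "fy", "cx", "cy" (pixels), "distortion" ([k1, k2, p1, p2, k3] as OpenCV has them; the pictures are not rectified), "pose" (4x4, takes a point from camera to world coordinates); the wrist camera has in their place "hand_eye" (4x4, takes a point from camera to tool coordinates, whose origin is the TCP and whose axes are the flange's). Camera axes: x right, y down, z forward; pixel columns grow to the right and rows downward; lengths in mm; the calibration is good to about 2 mm. A picture is of the moment at which its call begins: read the wrist's pose just before it. camera_info takes no time and is no camera call.
- r.sign_off(): hands the job in; it is judged then, once.
Trained networks look in the newest picture that a camera, given by its name, has taken for a name from the list of things; names that differ only in an ending like _2 or _b are one class to them, and where a whole thing is asked for, a point or a joint stands for the part that bears it (a point fixed in the world has none). Each returns a list of dicts, best first, with "p" (0 to 1); they miss things now and then, are a little off and sometimes report something else, mostly with a low value. They report only what shows in the picture. A call takes as long as a camera call.
- r.recognise(thing, camera): "box" ([left, top, right, bottom] in pixels, round what is visible of it).
- r.cut_out(thing, camera): "mask" (420x560 bool, what is visible of it) and "box" ([left, top, right, bottom] in pixels, round what is visible of it).
The state is a dict: "clock": time; "qpos": joint angles; "qvel": joint speeds; "joint_efforts": joint torques, N m; "eef_pos": TCP position; "tcp_rot": TCP orientation; "contact_force": force on the tool from outside, world axes, zero at the start; "wrist_torque": the same for the moment, N m; "opening": opening from 0.0 (shut) to 1.0 (fully open); "grasp_force": force on a finger pad.
Only numpy, scipy, OpenCV 4.12 (cv2) and the standard library are available. Lean on these libraries where they do the work, as an engineer would, in place of code of your own. Each camera call takes 0.05 s, during which the arm holds its last target. There are 200 camera calls.

## Working session

There is one attempt and no reset: what is moved stays moved. The work goes in short steps, Python scripts to look and compute and a tool call to move; the robot and the scene stay as the last step left them, time stands still between calls to the robot, and variables do not carry over. Pictures are saved under pics/ and viewed, at most 10 in all, crops included, and the job is handed in when it is done.

Besides the shell and the picture viewer there is one more tool, called as name(argument=value, ...) on one line, values as JSON. carry_out: Moves the arm, as the interface text tells. Its arguments: {"type":"object","properties":{"delta_pos":{"type":"array","items":{"type":"array","items":{"type":"number"}}},"rot":{"type":"array","items":{"type":"array","items":{"type":"number"}}},"claw":{"type":"number"},"grip_force":{"type":"number"}},"required":["delta_pos","rot"]}

```bash
mkdir -p pics; ls; cat > h.py <<'E'
from rig import r
import numpy as np, cv2
from scipy.spatial.transform import Rotation as R
def cam(n):
    c=r.camera_info(n); K=np.array([[c['fx'],0,c['cx']],[0,c['fy'],c['cy']],[0,0,1]]); d=np.array(c['distortion'],float)
    if 'pose' in c: T=np.array(c['pose'])
    else:
        s=r.sense(); T=np.eye(4); T[:3,:3]=R.from_euler('xyz',s['tcp_rot']).as_matrix(); T[:3,3]=s['eef_pos']; T=T@np.array(c['hand_eye'])
    return K,d,T
def ray(c,uv):
    K,d,T=c; p=cv2.undistortPoints(np.array([[uv]],float),K,d)[0,0]
    return T[:3,3],T[:3,:3]@np.array([p[0],p[1],1])
def onz(c,uv,z):
    o,v=ray(c,uv); return o+v*(z-o[2])/v[2]
def proj(c,P):
    K,d,T=c; X=(np.atleast_2d(P)-T[:3,3])@T[:3,:3]
    return cv2.projectPoints(X,np.zeros(3),np.zeros(3),K,d)[0][:,0]
E
python3 - <<'E'
from h import *
print(r.sense(), r.tips_ahead)
for n in ['top','side']:
    im=r.grab_frame(n); cv2.imwrite(f'pics/{n}0.png',im); c=cam(n); print(n,c[2].round(2).tolist())
    for t in ['knob','press']:
        for o in r.recognise(t,n)[:2]:
            print(n,t,o)
E
```

```text
pics
{'clock': 0.0, 'qpos': array([-1.14041120e+00,  3.53626407e-01,  1.63417613e+00,  3.48470609e-06,
        1.15519237e+00, -2.40383772e-03]), 'qvel': array([ 0.00059509, -0.00113551,  0.00072112, -0.00092339,  0.00014847,
       -0.00023419]), 'joint_efforts': array([ 9.67247724e-04, -6.05240107e+01, -3.42069697e+01,  3.90947400e-05,
        9.43251798e-03, -9.59070007e-06]), 'eef_pos': array([ 261.93357035, -566.95528194,  255.55726673]), 'tcp_rot': array([-3.14019041e+00, -6.55686131e-06,  4.32787555e-01]), 'contact_force': array([0.05894255, 0.31921457, 0.05544751]), 'wrist_torque': array([0.03392415, 0.01452387, 0.0288567 ]), 'grasp_force': 0.0, 'opening': 0.9969872268297325} 25.0
top [[-0.01, -0.98, 0.19, 220.31], [-1.0, 0.01, -0.02, 33.74], [0.01, -0.19, -0.98, 1947.66], [0.0, 0.0, 0.0, 1.0]]
top knob {'box': [270.1, 223.7, 279.2, 239.4], 'p': 0.71}
top press {'box': [207.4, 190.6, 344.9, 291.0], 'p': 0.78}
side [[-0.99, -0.09, 0.08, 474.29], [-0.12, 0.58, -0.81, 1192.96], [0.02, -0.81, -0.58, 999.87], [0.0, 0.0, 0.0, 1.0]]
side knob {'box': [299.6, 185.9, 313.5, 208.4], 'p': 0.66}
side press {'box': [264.9, 178.4, 357.3, 284.9], 'p': 0.86}
```

```bash
python3 - <<'E'
from h import *
for n,b in [('top',[200,180,360,300]),('side',[220,150,380,290])]:
    im=cv2.imread(f'pics/{n}0.png')[b[1]:b[3],b[0]:b[2]]; im=cv2.resize(im,None,fx=2.5,fy=2.1*2,interpolation=cv2.INTER_CUBIC) if 0 else cv2.resize(im,(400,300 if n=='top' else 350),interpolation=cv2.INTER_CUBIC)
    cv2.imwrite(f'pics/{n}c.png',im)
a=cv2.imread('pics/topc.png');b=cv2.imread('pics/sidec.png');b=b[:300]
cv2.imwrite('pics/both.png',np.hstack([a,b]))
print(onz(cam('top'),(274.6,231),208)); print(onz(cam('side'),(306.5,195),208))
E
```

```text
[498.70374174  15.03767412 208.        ]
[505.71344837  28.75973895 208.        ]
```

View pics/both.png

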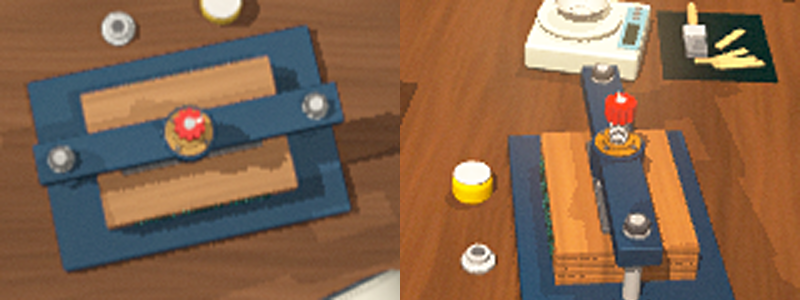

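View pics/top0.png

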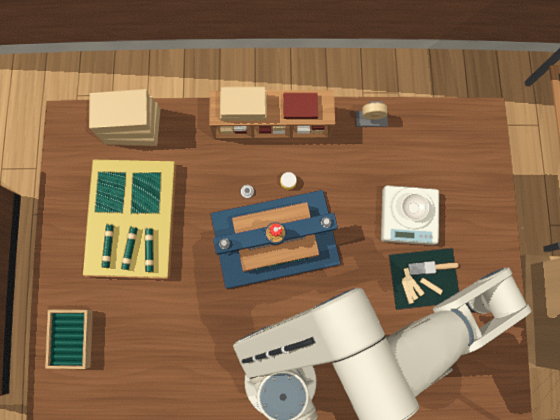

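The top view shows the press at yaw of about 0.2 rad, with the knob at about (276,229). In the side view the knob is at about (308,193). Next I'll place the wrist camera over the knob.

```bash
cat >> h.py <<'E'
def plan(p,yaw):
    s=r.sense(); A=R.from_euler('xyz',s['tcp_rot']); B=R.from_euler('xyz',[np.pi,0,yaw])
    print('delta m',(A.inv().apply(np.array(p)-s['eef_pos'])/1000).round(4).tolist(),'rot',np.degrees((A.inv()*B).as_rotvec()).round(2).tolist())
def st():
    s=r.sense(); print({k:np.round(s[k],3).tolist() for k in ['clock','qpos','eef_pos','tcp_rot','contact_force','wrist_torque','opening','grasp_force']})
E
python3 - <<'E'
from h import *
H=np.array(r.camera_info('wrist')['hand_eye']); print(H.round(3))
o=H[:3,3];v=H[:3,2]; print('axis meets tool depth', [(d,(o+v*(d-o[2])/v[2]).round(1).tolist()) for d in (50,100,150,200)])
plan([502,20,380],1.61)
E
```

```text
[[  -0.      -0.948   -0.319   81.764]
 [   1.      -0.      -0.       1.63 ]
 [   0.      -0.319    0.948 -118.058]
 [   0.       0.       0.       1.   ]]
axis meets tool depth [(50, [25.2, 1.6, 50.0]), (100, [8.4, 1.6, 100.0]), (150, [-8.4, 1.6, 150.0]), (200, [-25.2, 1.6, 200.0])]
delta m [0.4641, -0.4325, -0.1238] rot [-0.03, -0.02, -67.45]
```

carry_out(delta_pos=[[0.464,-0.432,-0.095],[0.464,-0.432,-0.095],[0.464,-0.432,-0.095],[0.464,-0.432,-0.095],[0.464,-0.432,-0.095],[0.464,-0.432,-0.095],[0.464,-0.432,-0.095],[0.464,-0.432,-0.095]], rot=[[0,0,-10],[0,0,-20],[0,0,-30],[0,0,-40],[0,0,-50],[0,0,-60],[0,0,-67.4],[0,0,-67.4]], claw=0.0854, grip_force=20)

```text
clock: 1.3
eef_pos: [449.8, -107.8, 331.0]
tcp_rot: [3.141, 0.0, 1.611]
contact_force: [1.4, -0.2, 0.1]
opening: 1.002
grasp_force: 0.0
```

```bash
python3 - <<'E'
from h import *
plan([502,20,350],1.61)
E
```

```text
delta m [0.1256, 0.0573, -0.019] rot [0.05, 0.02, 0.05]
```

carry_out(delta_pos=[[0.12,0.055,-0.018],[0.12,0.055,-0.018],[0.12,0.055,-0.018],[0.12,0.055,-0.018]], rot=[[0,0,0],[0,0,0],[0,0,0],[0,0,0]])

```text
clock: 1.8
eef_pos: [499.6, 12.6, 348.2]
tcp_rot: [-3.141, 0.0, 1.611]
contact_force: [-0.6, 0.1, -0.6]
opening: 1.003
grasp_force: 0.0
```

```bash
python3 - <<'E'
from h import *
st(); c=cam('wrist'); im=r.grab_frame('wrist'); cv2.imwrite('pics/w1.png',im)
for t in ['knob','press']: print(t,r.recognise(t,'wrist')[:2])
E
```

```text
{'clock': 1.8, 'qpos': [0.022, 0.074, 1.781, -0.0, 1.287, -0.017], 'eef_pos': [499.568, 12.579, 348.181], 'tcp_rot': [-3.141, 0.0, 1.611], 'contact_force': [-0.642, 0.132, -0.64], 'wrist_torque': [0.072, -0.091, 0.003], 'opening': 1.003, 'grasp_force': 0.0}
knob [{'box': [253.6, 181.1, 311.8, 231.2], 'p': 0.69}]
press [{'box': [146.7, 1.5, 388.8, 349.7], 'p': 0.61}]
```

View pics/w1.png

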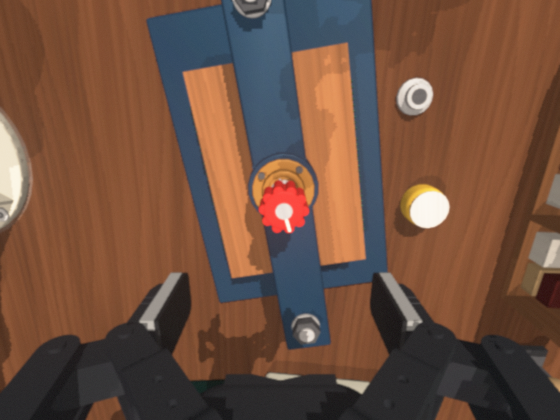

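The wrist view shows the knob centred near (284,208), with its white line pointing to (289,231). The column nuts are at (252,3) and (307,327).

```bash
python3 - <<'E'
from h import *
c=cam('wrist')
a=onz(c,(307,327),158);b=onz(c,(252,1),158); print(a,b,np.linalg.norm(a-b),(a+b)/2)
k=onz(c,(284,211),221); l=onz(c,(289,231),221); print('knob',k)
# crossbeam edges on top z=145
e=[onz(c,p,145) for p in [(228,40),(275,310),(287,30),(323,310)]]
# press yaw from column nuts
for (p,q) in [(a,b),(e[1],e[0]),(e[3],e[2])]:
    d=q-p if q[1]>p[1] else p-q
    print('yaw',np.degrees(np.arctan2(-d[0],d[1])))
im=cv2.imread('pics/w1.png').astype(int)
s=im[185:240,250:320]; m=(s.min(2)>170)&(s.max(2)-s.min(2)<40)
ys,xs=np.where(m); 
m2=m.astype(np.uint8); print('\n'.join(''.join('#' if v else '.' for v in row[15:55]) for row in m2[8:52]))
d=l-k; print('line',np.degrees(np.arctan2(d[1],d[0])))
E
```

```text
[ 537.07403219 -154.58529631  158.        ] [469.72220771 173.79017896 158.        ] 335.2114571680889 [503.39811995   9.60244132 158.        ]
knob [502.6266399    9.45769676 221.        ]
yaw 11.590961925784926
yaw 10.194232299958449
yaw 10.757627847363882
........................................
........................................
........................................
........................................
........................................
........................................
........................................
........................................
........................................
........................................
........................................
.................#####..................
..............##########................
.............############...............
............#############...............
............##############..............
............##############..............
...........################.............
...........################.............
...........################.............
............#########
[... 284 characters left out ...]
..###.................
.....................##.................
.....................###................
.....................###................
.....................###................
......................###...............
......................###...............
......................###...............
.......................##...............
.......................###..............
.......................###..............
........................#...............
........................................
........................................
........................................
........................................
........................................
line -74.362835012994
```

The knob is at about (502.8, 9.5) and the press yaw is about 11°. The white line points to -74°, so the drop should come after about 85–92° of backward turning. I'll pre-rotate the gripper and go down around the knob.

carry_out(delta_pos=[[-0.003,0.003,0.02],[-0.003,0.003,0.045],[-0.003,0.003,0.07],[-0.003,0.003,0.09],[-0.003,0.003,0.107],[-0.003,0.003,0.122],[-0.003,0.003,0.132],[-0.003,0.003,0.137]], rot=[[0,0,-10],[0,0,-20],[0,0,-30],[0,0,-40],[0,0,-45],[0,0,-45],[0,0,-45],[0,0,-45]])

```text
clock: 2.95
eef_pos: [502.7, 9.1, 210.9]
tcp_rot: [-3.141, -0.0, 2.393]
contact_force: [0.7, 0.1, 0.9]
opening: 0.999
grasp_force: 0.0
```

```bash
python3 - <<'E'
from h import *
st(); c=cam('wrist'); im=r.grab_frame('wrist'); cv2.imwrite('pics/w2.png',im)
b=r.recognise('knob','wrist')[:1]; print(b); st()
E
```

```text
{'clock': 2.95, 'qpos': [0.015, 0.216, 1.936, -0.0, 0.99, -0.807], 'eef_pos': [502.682, 9.094, 210.946], 'tcp_rot': [-3.141, -0.0, 2.393], 'contact_force': [0.65, 0.057, 0.895], 'wrist_torque': [0.024, 0.013, 0.024], 'opening': 0.999, 'grasp_force': 0.0}
[{'box': [236.8, 228.6, 340.1, 350.0], 'p': 0.81}]
{'clock': 3.05, 'qpos': [0.016, 0.216, 1.935, -0.0, 0.991, -0.807], 'eef_pos': [502.716, 9.324, 211.139], 'tcp_rot': [-3.141, -0.0, 2.394], 'contact_force': [-0.754, 0.406, -0.151], 'wrist_torque': [-0.012, -0.02, 0.013], 'opening': 1.002, 'grasp_force': 0.0}
```

View pics/w2.png

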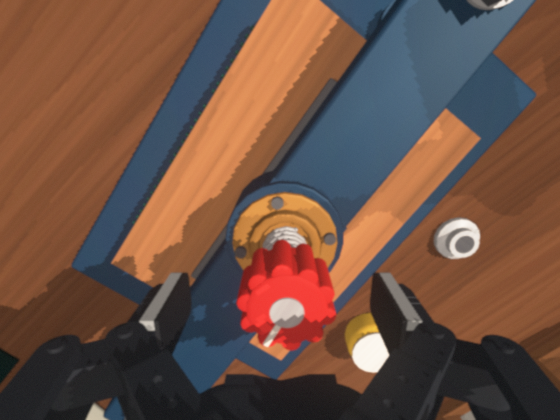

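The knob sits between the fingers with its top disc at about (286,312). I'll check how well it is centred.

```bash
python3 - <<'E'
from h import *
c=cam('wrist'); im=cv2.imread('pics/w2.png').astype(np.uint8)
hsv=cv2.cvtColor(im,cv2.COLOR_BGR2HSV); s=im[270:360,230:345].astype(int)
m=((s.max(2)-s.min(2)<40)&(s.min(2)>110)).astype(np.uint8)
m=cv2.morphologyEx(m,cv2.MORPH_OPEN,np.ones((9,9),np.uint8))
n,l,S,C=cv2.connectedComponentsWithStats(m); print(S,C+[230,270])
for uv in [(286,312)]+[tuple(x+[230,270]) for x in C[1:]]: print(uv,onz(c,uv,221),r.sense()['eef_pos'])
E
```

```text
[[   0    0  115   90 9615]
 [  41   29   32   28  735]] [[287.04898596 314.65522621]
 [286.35918367 312.46938776]]
(286, 312) [502.80117386  11.18461791 221.        ] [502.71611776   9.32398997 211.13940608]
(np.float64(286.3591836734694), np.float64(312.46938775510205)) [503.06653267  11.1391476  221.        ] [502.71611776   9.32398997 211.13940608]
```

carry_out(delta_pos=[[0.0006,0.0011,0],[0.0006,0.0011,0],[0.0006,0.0011,0],[0.0006,0.0011,0],[0.0006,0.0011,0],[0.0006,0.0011,0]], rot=[[0,0,0],[0,0,0],[0,0,0],[0,0,0],[0,0,0],[0,0,0]], claw=0.046, grip_force=20)

```text
clock: 3.8
eef_pos: [503.1, 10.6, 211.4]
tcp_rot: [3.142, -0.0, 2.395]
contact_force: [-0.4, -0.0, 0.8]
opening: 0.541
grasp_force: 0.0
```

carry_out(delta_pos=[[0,0,0],[0,0,0],[0,0,0],[0,0,0]], rot=[[0,0,0],[0,0,0],[0,0,0],[0,0,0]], claw=0.038, grip_force=20)

```text
clock: 4.3
eef_pos: [503.3, 10.7, 211.5]
tcp_rot: [3.141, 0.0, 2.395]
contact_force: [1.5, 1.8, 2.6]
opening: 0.483
grasp_force: 20.3
```

```bash
python3 - <<'E'
from h import *
st()
E
```

```text
{'clock': 4.3, 'qpos': [0.018, 0.216, 1.934, 0.0, 0.991, -0.806], 'eef_pos': [503.259, 10.692, 211.461], 'tcp_rot': [3.141, 0.0, 2.395], 'contact_force': [1.465, 1.751, 2.604], 'wrist_torque': [0.193, -0.106, -0.01], 'opening': 0.483, 'grasp_force': 20.293}
```

carry_out(delta_pos=[[0,0,-0.0002],[0,0,-0.0005],[0,0,-0.0008],[0,0,-0.001],[0,0,-0.0013],[0,0,-0.0016],[0,0,-0.0018],[0,0,-0.0018]], rot=[[0,0,-8],[0,0,-16],[0,0,-24],[0,0,-32],[0,0,-40],[0,0,-48],[0,0,-55],[0,0,-55]], grip_force=14)

```text
clock: 5.3
eef_pos: [503.5, 10.9, 213.4]
tcp_rot: [3.141, 0.001, -2.93]
contact_force: [2.4, 3.3, 2.9]
opening: 0.487
grasp_force: 20.8
```

```bash
python3 - <<'E'
from h import *
st()
E
```

```text
{'clock': 5.3, 'qpos': [0.018, 0.214, 1.932, 0.001, 0.995, -1.765], 'eef_pos': [503.501, 10.919, 213.424], 'tcp_rot': [3.141, 0.001, -2.93], 'contact_force': [2.434, 3.327, 2.877], 'wrist_torque': [0.615, -0.21, 0.045], 'opening': 0.487, 'grasp_force': 20.838}
```

carry_out(delta_pos=[[-0.0004,0.0003,-0.0001],[-0.0004,0.0003,-0.0003],[-0.0004,0.0003,-0.0005],[-0.0004,0.0003,-0.0007],[-0.0004,0.0003,-0.0008],[-0.0004,0.0003,-0.0008]], rot=[[0,0,-5],[0,0,-10],[0,0,-15],[0,0,-20],[0,0,-25],[0,0,-25]])

```text
clock: 6.05
eef_pos: [503.2, 11.3, 213.8]
tcp_rot: [3.141, -0.0, -2.495]
contact_force: [0.1, 3.7, 0.4]
opening: 0.484
grasp_force: 20.8
```

```bash
python3 - <<'E'
from h import *
st()
im=r.grab_frame('wrist'); cv2.imwrite('pics/w3.png',im)
E
```

```text
{'clock': 6.05, 'qpos': [0.019, 0.213, 1.932, 0.001, 0.997, -2.198], 'eef_pos': [503.184, 11.299, 213.81], 'tcp_rot': [3.141, -0.0, -2.495], 'contact_force': [0.066, 3.66, 0.376], 'wrist_torque': [0.879, 0.046, 0.004], 'opening': 0.484, 'grasp_force': 20.751}
```

View pics/w3.png

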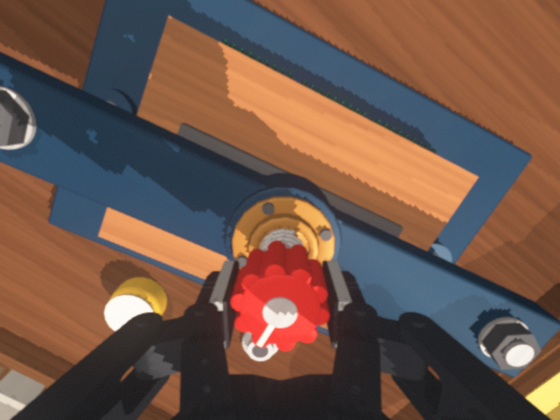

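The fingers hold the knob, and its white line runs from (280,313) to about (262,345). I'll work out its angle relative to the press.

```bash
python3 - <<'E'
from h import *
c=cam('wrist'); k=onz(c,(280,313),223.5); l=onz(c,(264,341),223.5); d=l-k; print(k,'line',np.degrees(np.arctan2(d[1],d[0])))
a=onz(c,(513,341),163);
g=onz(c,(15,118),158); d=g-a; print(a,g,'yaw',np.degrees(np.arctan2(-d[0],d[1])))
im=cv2.imread('pics/w3.png').astype(int)[295:350,245:300]; m=(im.max(2)-im.min(2)<45)&(im.min(2)>150)
print('\n'.join(''.join('#' if v else '.' for v in w) for w in m)); st()
E
```

```text
[502.06199192   8.39937934 223.5       ] line 11.172922044418817
[463.30875743 170.78374267 163.        ] [ 527.37319788 -147.94191641  158.        ] yaw -168.63488531025163
.......................................................
.......................................................
.......................................................
.......................................................
..............................#########................
...........................##############..............
.........................###################...........
........................######################.........
.......................########################........
......................##########################.......
.....................############################......
....................##############################.....
...................###############################.....
...................################################....
...................################################....
...................################################....
..................############
[... 1714 characters left out ...]
.....######....................................
##...###....#######....................................
##..#####...######.....................................
##########...####......#######.........................
##########.....#......#########........................
#########............##########........................
########..............##########.......................
########..............###########......................
{'clock': 6.1, 'qpos': [0.019, 0.213, 1.932, 0.001, 0.997, -2.197], 'eef_pos': [503.177, 11.258, 213.823], 'tcp_rot': [3.141, -0.0, -2.496], 'contact_force': [0.634, 3.927, 0.221], 'wrist_torque': [0.92, -0.001, 0.028], 'opening': 0.488, 'grasp_force': 20.763}
```

carry_out(delta_pos=[[-0.0004,0.0005,-0.0001],[-0.0004,0.0005,-0.0001],[-0.0004,0.0005,-0.0001]], rot=[[0,0,-2],[0,0,-4],[0,0,-4]])

```text
clock: 6.48
eef_pos: [503.3, 11.6, 213.9]
tcp_rot: [3.141, -0.0, -2.422]
contact_force: [-0.5, 3.0, -3.5]
opening: 0.485
grasp_force: 20.5
```

```bash
python3 - <<'E'
from h import *
st()
E
```

```text
{'clock': 6.475, 'qpos': [0.02, 0.213, 1.932, -0.0, 0.997, -2.27], 'eef_pos': [503.262, 11.635, 213.885], 'tcp_rot': [3.141, -0.0, -2.422], 'contact_force': [-0.466, 2.997, -3.48], 'wrist_torque': [0.698, -0.018, -0.032], 'opening': 0.485, 'grasp_force': 20.506}
```

Fz went from about +0.3 N to -3.5 N, so the spindle's weight now hangs in the grip and the ridge has gone from under the lugs. I'll turn back slightly more and lower gently.

carry_out(delta_pos=[[-0.0001,0.0002,0],[-0.0001,0.0002,0.0004],[-0.0001,0.0002,0.0008],[-0.0001,0.0002,0.0012],[-0.0001,0.0002,0.0016],[-0.0001,0.0002,0.002],[-0.0001,0.0002,0.002]], rot=[[0,0,-2],[0,0,-2],[0,0,-2],[0,0,-2],[0,0,-2],[0,0,-2],[0,0,-2]])

```text
clock: 7.35
eef_pos: [503.7, 11.8, 212.7]
tcp_rot: [-3.141, 0.0, -2.388]
contact_force: [-2.7, 1.5, 6.4]
opening: 0.488
grasp_force: 21.2
```

```bash
python3 - <<'E'
from h import *
st()
E
```

```text
{'clock': 7.35, 'qpos': [0.021, 0.215, 1.933, -0.0, 0.993, -2.304], 'eef_pos': [503.697, 11.833, 212.682], 'tcp_rot': [-3.141, 0.0, -2.388], 'contact_force': [-2.666, 1.533, 6.433], 'wrist_torque': [0.515, 0.385, 0.017], 'opening': 0.488, 'grasp_force': 21.222}
```

carry_out(delta_pos=[[0,0,-0.0004],[0,0,-0.0004],[0,0,-0.0005],[0,0,-0.0005]], rot=[[0,0,0],[0,0,-2],[0,0,-3],[0,0,-3]])

```text
clock: 7.85
eef_pos: [503.1, 12.0, 212.1]
tcp_rot: [3.141, -0.0, -2.335]
contact_force: [0.3, 3.0, -2.7]
opening: 0.483
grasp_force: 20.6
```

```bash
python3 - <<'E'
from h import *
st()
E
```

```text
{'clock': 7.85, 'qpos': [0.021, 0.216, 1.933, 0.0, 0.993, -2.357], 'eef_pos': [503.062, 12.023, 212.063], 'tcp_rot': [3.141, -0.0, -2.335], 'contact_force': [0.294, 3.039, -2.72], 'wrist_torque': [0.754, 0.094, 0.106], 'opening': 0.483, 'grasp_force': 20.616}
```

It's now at 212.06 mm, which is below the earlier contact level, and the weight hangs free, so the drop has been reached. I'll ease it down the 6 mm.

carry_out(delta_pos=[[0,0,0.0004],[0,0,0.0009],[0,0,0.0014],[0,0,0.0019],[0,0,0.0024],[0,0,0.0029],[0,0,0.0034],[0,0,0.0034]], rot=[[0,0,-2],[0,0,-2],[0,0,-2],[0,0,-2],[0,0,-2],[0,0,-2],[0,0,-2],[0,0,-2]])

```text
clock: 8.85
eef_pos: [503.7, 11.8, 209.3]
tcp_rot: [-3.141, 0.0, -2.3]
contact_force: [0.8, 2.8, -1.5]
opening: 0.489
grasp_force: 20.6
```

```bash
python3 - <<'E'
from h import *
st()
E
```

```text
{'clock': 8.85, 'qpos': [0.021, 0.219, 1.936, -0.0, 0.986, -2.391], 'eef_pos': [503.667, 11.813, 209.26], 'tcp_rot': [-3.141, 0.0, -2.3], 'contact_force': [0.792, 2.848, -1.549], 'wrist_torque': [0.633, -0.151, -0.006], 'opening': 0.489, 'grasp_force': 20.609}
```

carry_out(delta_pos=[[0,0,0.0003],[0,0,0.0006],[0,0,0.0009],[0,0,0.0009]], rot=[[0,0,0],[0,0,0],[0,0,0],[0,0,0]])

```text
clock: 9.35
eef_pos: [503.8, 11.9, 208.7]
tcp_rot: [-3.141, 0.001, -2.3]
contact_force: [0.3, 3.9, 4.3]
opening: 0.487
grasp_force: 21.0
```

```bash
python3 - <<'E'
from h import *
st()
E
```

```text
{'clock': 9.35, 'qpos': [0.021, 0.22, 1.936, 0.0, 0.984, -2.391], 'eef_pos': [503.774, 11.924, 208.655], 'tcp_rot': [-3.141, 0.001, -2.3], 'contact_force': [0.299, 3.892, 4.251], 'wrist_torque': [0.72, -0.059, -0.006], 'opening': 0.487, 'grasp_force': 21.018}
```

The landing is felt at about 208.9 mm, roughly a 5–6 mm drop. Now I'll turn forward and follow the thread down, easing the sideways load in y.

carry_out(delta_pos=[[-0.0003,0.0003,-0.0001],[-0.0006,0.0005,0.0001],[-0.0006,0.0005,0.0004],[-0.0006,0.0005,0.0007],[-0.0006,0.0005,0.001],[-0.0006,0.0005,0.0013],[-0.0006,0.0005,0.0016],[-0.0006,0.0005,0.0016]], rot=[[0,0,4],[0,0,11],[0,0,19],[0,0,28],[0,0,37],[0,0,46],[0,0,55],[0,0,55]])

```text
clock: 10.35
eef_pos: [503.5, 12.0, 206.7]
tcp_rot: [-3.14, 0.0, 3.024]
contact_force: [-0.1, -1.0, 2.1]
opening: 0.485
grasp_force: 20.6
```

```bash
python3 - <<'E'
from h import *
st()
E
```

```text
{'clock': 10.35, 'qpos': [0.022, 0.223, 1.938, -0.001, 0.981, -1.431], 'eef_pos': [503.452, 12.007, 206.7], 'tcp_rot': [-3.14, 0.0, 3.024], 'contact_force': [-0.09, -0.964, 2.082], 'wrist_torque': [-0.332, -0.001, -0.011], 'opening': 0.485, 'grasp_force': 20.56}
```

carry_out(delta_pos=[[0,0,0.0002],[0,0,0.0005],[0,0,0.0008],[0,0,0.0011],[0,0,0.0014],[0,0,0.0017],[0,0,0.002],[0,0,0.0021]], rot=[[0,0,9],[0,0,18],[0,0,27],[0,0,36],[0,0,45],[0,0,54],[0,0,63],[0,0,63]])

```text
clock: 11.35
eef_pos: [502.6, 12.1, 204.4]
tcp_rot: [-3.139, 0.0, 1.926]
contact_force: [-2.4, -2.3, 4.2]
opening: 0.487
grasp_force: 20.5
```

```bash
python3 - <<'E'
from h import *
st()
E
```

```text
{'clock': 11.35, 'qpos': [0.022, 0.225, 1.941, -0.001, 0.977, -0.333], 'eef_pos': [502.564, 12.103, 204.394], 'tcp_rot': [-3.139, 0.0, 1.926], 'contact_force': [-2.382, -2.304, 4.203], 'wrist_torque': [-0.47, 0.674, 0.009], 'opening': 0.487, 'grasp_force': 20.523}
```

carry_out(delta_pos=[[-0.0001,-0.0003,0.0001],[-0.0003,-0.0006,0.0004],[-0.0003,-0.0006,0.0007],[-0.0003,-0.0006,0.001],[-0.0003,-0.0006,0.0013],[-0.0003,-0.0006,0.0016],[-0.0003,-0.0006,0.0019],[-0.0003,-0.0006,0.002]], rot=[[0,0,9],[0,0,18],[0,0,27],[0,0,36],[0,0,45],[0,0,54],[0,0,62],[0,0,62]])

```text
clock: 12.35
eef_pos: [502.0, 12.3, 202.3]
tcp_rot: [-3.14, 0.001, 0.844]
contact_force: [-3.8, 0.6, 4.6]
opening: 0.485
grasp_force: 20.6
```

```bash
python3 - <<'E'
from h import *
st()
E
```

```text
{'clock': 12.35, 'qpos': [0.021, 0.227, 1.944, 0.0, 0.973, 0.748], 'eef_pos': [501.968, 12.326, 202.337], 'tcp_rot': [-3.14, 0.001, 0.844], 'contact_force': [-3.847, 0.564, 4.57], 'wrist_torque': [0.237, 0.847, 0.028], 'opening': 0.485, 'grasp_force': 20.57}
```

Half a turn is done at 202.3 mm, following the thread. Now I'll release, swing the gripper back half a turn and regrip.

carry_out(delta_pos=[[0,0,0],[0,0,0],[0.0005,0.0005,0],[0.0005,0.0005,0],[0.0005,0.0005,0],[0.0005,0.0005,0],[0.0005,0.0005,0],[0.0005,0.0005,0]], rot=[[0,0,0],[0,0,0],[0,0,0],[0,0,-10],[0,0,-20],[0,0,-30],[0,0,-40],[0,0,-50]], claw=0.065)

```text
clock: 13.35
eef_pos: [503.9, 12.2, 202.6]
tcp_rot: [3.141, 0.0, 1.72]
contact_force: [-0.6, -0.2, 0.2]
opening: 0.759
grasp_force: 0.0
```

carry_out(delta_pos=[[0,0,0],[0,0,0],[0,0,0],[0,0,0],[0,0,0],[0,0,0],[0,0,0],[0,0,0]], rot=[[0,0,-10],[0,0,-20],[0,0,-30],[0,0,-40],[0,0,-50],[0,0,-60],[0,0,-70],[0,0,-80]])

```text
clock: 14.35
eef_pos: [503.9, 12.2, 202.6]
tcp_rot: [-3.142, 0.0, 3.117]
contact_force: [-0.4, -0.1, 0.3]
opening: 0.76
grasp_force: 0.0
```

carry_out(delta_pos=[[0,0,0],[0,0,0],[0,0,0],[0,0,0],[0,0,0],[0,0,0],[0,0,0]], rot=[[0,0,-10],[0,0,-20],[0,0,-30],[0,0,-40],[0,0,-50],[0,0,-50],[0,0,-50]])

```text
clock: 15.22
eef_pos: [503.8, 12.2, 202.6]
tcp_rot: [-3.142, 0.0, -2.304]
contact_force: [-0.1, 0.4, 0.4]
opening: 0.765
grasp_force: 0.0
```

```bash
python3 - <<'E'
from h import *
st()
im=r.grab_frame('wrist'); cv2.imwrite('pics/w4.png',im)
E
```

```text
{'clock': 15.225, 'qpos': [0.021, 0.228, 1.941, -0.0, 0.972, -2.387], 'eef_pos': [503.754, 12.202, 202.556], 'tcp_rot': [-3.142, 0.0, -2.304], 'contact_force': [-0.12, 0.416, 0.412], 'wrist_torque': [0.015, -0.051, 0.013], 'opening': 0.765, 'grasp_force': 0.0}
```

View pics/w4.png

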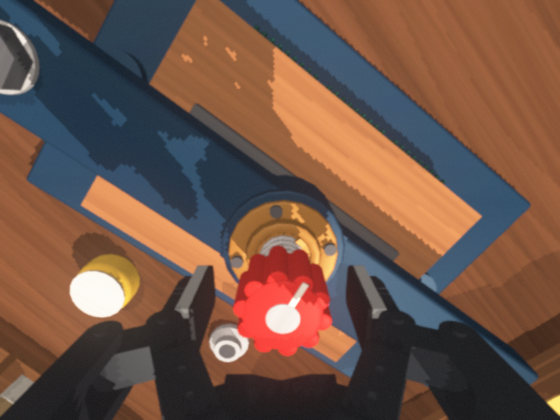

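The knob stays put with its line reversed (half turn done), centred at about (283,318). The finger midpoint is at about column 280, so I'll shift slightly and regrip.

carry_out(delta_pos=[[0.0006,0.0008,0],[0.0006,0.0008,0],[0.0006,0.0008,0],[0.0006,0.0008,0]], rot=[[0,0,0],[0,0,0],[0,0,0],[0,0,0]], claw=0.046)

```text
clock: 15.78
eef_pos: [502.7, 12.3, 202.6]
tcp_rot: [-3.142, 0.0, -2.301]
contact_force: [0.0, 0.1, -0.2]
opening: 0.537
grasp_force: 0.0
```

carry_out(delta_pos=[[0,0,0],[0,0,0],[0,0,0],[0,0,0]], rot=[[0,0,0],[0,0,0],[0,0,0],[0,0,0]], claw=0.038, grip_force=20)

```text
clock: 16.27
eef_pos: [502.7, 12.3, 202.7]
tcp_rot: [-3.142, 0.0, -2.3]
contact_force: [-0.6, 1.0, 1.4]
opening: 0.485
grasp_force: 20.8
```

```bash
python3 - <<'E'
from h import *
st()
E
```

```text
{'clock': 16.275, 'qpos': [0.021, 0.227, 1.943, 0.0, 0.971, -2.391], 'eef_pos': [502.739, 12.312, 202.652], 'tcp_rot': [-3.142, 0.0, -2.3], 'contact_force': [-0.551, 0.977, 1.415], 'wrist_torque': [-0.001, 0.105, -0.011], 'opening': 0.485, 'grasp_force': 20.769}
```

carry_out(delta_pos=[[0,0,0.0003],[0,0,0.0006],[0,0,0.0009],[0,0,0.0012],[0,0,0.0015],[0,0,0.0018],[0,0,0.002],[0,0,0.002]], rot=[[0,0,9],[0,0,18],[0,0,27],[0,0,36],[0,0,45],[0,0,54],[0,0,60],[0,0,60]])

```text
clock: 17.27
eef_pos: [502.6, 12.6, 200.7]
tcp_rot: [3.141, -0.0, 2.936]
contact_force: [-1.4, 2.9, 3.5]
opening: 0.483
grasp_force: 21.0
```

```bash
python3 - <<'E'
from h import *
st()
E
```

```text
{'clock': 17.275, 'qpos': [0.022, 0.229, 1.945, 0.001, 0.967, -1.344], 'eef_pos': [502.552, 12.582, 200.666], 'tcp_rot': [3.141, -0.0, 2.936], 'contact_force': [-1.356, 2.88, 3.516], 'wrist_torque': [0.469, 0.294, -0.004], 'opening': 0.483, 'grasp_force': 20.956}
```

carry_out(delta_pos=[[0.0002,0.0002,0.0002],[0.0003,0.0004,0.0005],[0.0003,0.0004,0.0008],[0.0003,0.0004,0.0011],[0.0003,0.0004,0.0014],[0.0003,0.0004,0.0017],[0.0003,0.0004,0.0019],[0.0003,0.0004,0.0019]], rot=[[0,0,9],[0,0,18],[0,0,27],[0,0,36],[0,0,45],[0,0,54],[0,0,60],[0,0,60]])

```text
clock: 18.27
eef_pos: [502.8, 12.8, 198.8]
tcp_rot: [3.141, 0.0, 1.891]
contact_force: [1.2, 1.8, 1.0]
opening: 0.485
grasp_force: 20.8
```

```bash
python3 - <<'E'
from h import *
st()
E
```

```text
{'clock': 18.275, 'qpos': [0.022, 0.232, 1.947, 0.0, 0.962, -0.298], 'eef_pos': [502.766, 12.837, 198.762], 'tcp_rot': [3.141, 0.0, 1.891], 'contact_force': [1.168, 1.77, 0.964], 'wrist_torque': [0.345, -0.116, 0.019], 'opening': 0.485, 'grasp_force': 20.828}
```

carry_out(delta_pos=[[0.0001,0.0002,0.0003],[0.0002,0.0003,0.0006],[0.0002,0.0003,0.0009],[0.0002,0.0003,0.0012],[0.0002,0.0003,0.0015],[0.0002,0.0003,0.0018],[0.0002,0.0003,0.002],[0.0002,0.0003,0.002]], rot=[[0,0,9],[0,0,18],[0,0,27],[0,0,36],[0,0,45],[0,0,54],[0,0,61],[0,0,61]])

```text
clock: 19.27
eef_pos: [502.8, 12.8, 196.7]
tcp_rot: [3.141, 0.0, 0.828]
contact_force: [0.2, 0.0, 0.7]
opening: 0.484
grasp_force: 20.8
```

```bash
python3 - <<'E'
from h import *
st()
im=r.grab_frame('wrist'); cv2.imwrite('pics/w5.png',im)
c=cam('wrist'); print(proj(c,[[502.8,12.5,206],[502.8+20*np.cos(.2),12.5+20*np.sin(.2),206]]))
E
```

```text
{'clock': 19.275, 'qpos': [0.023, 0.235, 1.949, -0.0, 0.958, 0.766], 'eef_pos': [502.808, 12.792, 196.701], 'tcp_rot': [3.141, 0.0, 0.828], 'contact_force': [0.19, 0.025, 0.733], 'wrist_torque': [-0.011, -0.113, -0.056], 'opening': 0.484, 'grasp_force': 20.83}
[[277.43376634 315.10309572]
 [307.23719544 280.40438452]]
```

View pics/w5.png

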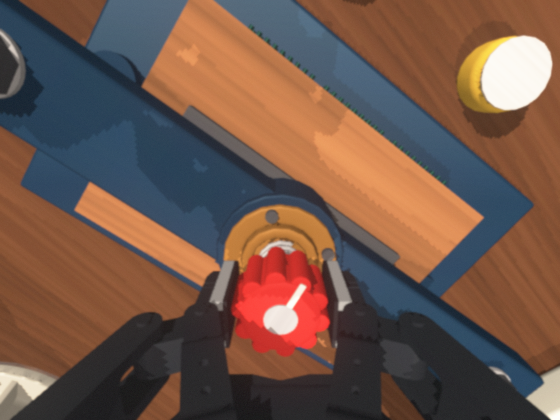

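The line runs (281,320)→(304,286), about 6° past parallel with the nut's x. That is the angle at which the spindle dropped, now one full turn on and about 12 mm lower, with near-zero force. Handing in.

carry_out(delta_pos=[[0,0,0],[0,0,0],[0,0,0]], rot=[[0,0,0],[0,0,0],[0,0,0]])

```text
clock: 19.7
eef_pos: [502.8, 12.9, 196.7]
tcp_rot: [3.141, 0.0, 0.825]
contact_force: [1.0, -1.2, 0.8]
opening: 0.483
grasp_force: 20.8
```

```bash
python3 - <<'E'
from h import *
st(); print(r.sign_off())
E
```

```text
{'clock': 19.7, 'qpos': [0.023, 0.235, 1.949, -0.0, 0.958, 0.769], 'eef_pos': [502.784, 12.942, 196.692], 'tcp_rot': [3.141, 0.0, 0.825], 'contact_force': [1.043, -1.237, 0.838], 'wrist_torque': [-0.163, -0.232, -0.011], 'opening': 0.483, 'grasp_force': 20.831}
the job is handed in; nothing more can be done
None
```

I turned the spindle back until it dropped, then forward one full turn (about 12 mm down, with one regrip halfway), and handed in at 19.7 s still holding the knob upright and still; the grip was about 21 N, above the 8–15 N you call ample but below the 35 N crack limit.

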